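# Load the sanding block into the finishing carousel and index it to the pointer

## Robot

A 6-joint arm with a two-finger parallel gripper is mounted at the origin on the work surface; the furniture and walls round the work are solid. World frame = base frame: x ahead of the robot, y to its left, z up, the work surface at z = 0. Lengths are in m, angles in degrees, forces in N, time in s.
With the tool pointing down it reaches from about 0.4 to 0.825 m from the base axis. Payload 7 kg.
Tool frame: the origin (TCP) lies at the very end of the fingers, on their centre line; the grasp point (between the pads) lies 19 mm behind it (r.grasp_offset is the z of the grasp point in the tool frame, in m); z points along the fingers, y is the direction in which the jaws open and shut (so a half turn about z gives the same grasp; the last joint's range is limited). The gripper opens to 88 mm and grips with 3 to 60 N. Pads are 19 mm wide; open, the fingers measure 130 mm over their backs; the gripper's body (78 mm by 193 mm) begins 47 mm behind the grasp point.
Start: joints at [90.991, 20.546, 0.682, 0, -70.136, -16.507], TCP at [0.181, 0.65, 0.227] pointing down, gripper open.
Joint ranges: [-176.03, 176.03], [-82.01, 121.73], [-58.28, 71.71], [-173.87, 95.51], [-174.79, -0.11], [-173.66, 173.66]. Speed limits (degrees/s): [136.94, 136.94, 172.46, 180, 180, 180].

## Interface

Orientations are given as [roll, pitch, yaw] about the fixed x, y, z axes, in that order (R = Rz(yaw) Ry(pitch) Rx(roll)).
In Python, from plant import r, capture, calibration, order gives the robot as it stands.
- The arm moves only by the tool servo_tool, never from a script. Its arguments are lists of equal length, an entry for each row: "grip": the closure, from -1 (fully open) to 1 (shut), so that 0 is half open; "translation": the shift along the tool's x, y, z in m, a list of three; "turn": the turn about the tool's z in rad. A call has 1 to 10 rows; each row is the pose to reach, as a shift and turn from the pose commanded when the call began, along the tool's axes at that moment; what a row does not reach only later rows make up. A row lasts 1/12 s, in which the tool goes at most 41.7 mm and 7.16 degrees, less where a joint would pass 70% of its speed; a pose out of reach is approached as far as the arm can. A call with a gripper value outside its range is refused whole. The fingers move at their own pace and stop on an object; "newtons" is the grip in N (left out, the last holds). Time passes only in rows, so rows that repeat a pose let the fingers close. It gives the time, the measured TCP pose, the force and the opening at its end, in the units of the state.
- r.get_state(): the state, without advancing time (a new reading comes with each control period).
- capture(name): name is "side" or "top" or "wrist"; returns (picture, depth): 384x512x3 uint8, blue, green, red; 384x512 float32, m along the optical axis (not along the pixel's ray), 0 where there is no reading.
- calibration(name): a dict with "fx", "fy", "cx", "cy" (pixels), "dist_coeffs" ([k1, k2, p1, p2, k3] as OpenCV has them; the pictures are not rectified), "view" (4x4, takes a point from world to camera coordinates). Camera axes: x right, y up, looking along -z (the intrinsics and any distortion apply to the point x, -y, -z); pixel columns grow to the right and rows downward; lengths in m; the calibration is good to about 2 mm. A picture is of the moment at which its call begins: read the wrist's pose just before it. calibration takes no time and is no camera call; for the wrist camera it gives the pose at the moment of the call.
- order.close_job(): hands the job in, once; it reports no verdict.
The state is a dict: "time_s": time; "joints": joint angles; "qd": joint speeds; "joint_torque": joint torques, N m; "tcp_pos": TCP position; "eef_rot": TCP orientation; "contact_force": force on the tool from outside, world axes, zero at the start; "moment": the same for the moment, N m; "gripper_width": finger opening in m.
Only numpy, scipy, OpenCV 4.12 (cv2) and the standard library are available. Lean on these libraries where they do the work, as an engineer would, in place of code of your own. Each camera call takes 0.05 s, during which the arm holds its last target.

## Task

Turn the bench carousel until its empty bay stands in front of the loading step and clicks to rest there, then push the sanding block over the edge of the step, without lifting it, so that it tumbles flat into that bay, abrasive side up and inside the rim. Then turn the carousel on, gently, so that the loaded bay clicks to rest at the steel pointer with the block still lying in it. Leave the glue bottle alone.

Things in the scene. Friction and masses are not known exactly. Their poses are not given: they have to be found in the camera images.
- hub (a point): Centre of the top face (36 mm above the desk) of the carousel: a wooden disc 234 mm across on a low stand. Turns with the disc: x points to the empty bay, z up. Of the four bays, a quarter turn apart, the other three hold things fixed to the disc (under 19 mm high). Midway between the bays (45 degrees off) stand four steel pegs to push it by: 12 mm thick, 60 mm tall, 95 mm from the axis.
- carousel (a joint): Disc angle, rad, counter-clockwise from above, no stops: 0 (mod a full turn) = empty bay at the step, -pi/2 = at the pointer. A detent sits at every quarter turn (peak 0.2 N m, 2 to 4 N at a peg; drag 0.11 N m s/rad); past the ridge midway the disc runs into the next one and stops. Starts in or near one of the three detents with the empty bay away from the step, settles within about 2 s.
- dock (a point): Fixed point 92 mm from the axis towards the loading step, at the height of the disc's top: the empty bay's centre lies here when the bay stands at the step. The bay is bounded towards the hub by a stop bar 10 mm high, its outer face 67 mm from the axis, and is open outward.
- pointer_place (a point): Fixed point 92 mm from the axis towards the steel pointer (a small upright steel strip just outside the rim, 134 mm from the axis, 44 mm high; a quarter turn clockwise from the step, seen from above): the bay's centre lies here when the bay stands at the pointer.
- step_edge (a point): Middle of the top edge of the loading step, on the face that looks at the disc, 120 mm from the axis. The step is a fixed plywood block, its top 12.5 mm above the disc's top, 102 mm wide, 46 mm deep away from the disc, with a low wooden cheek at each side (11 mm high, 85 mm apart inside). x points horizontally away from the axis.
- block_center (a point): Centre of the loose brown sanding block, 41 x 76 x 25 mm (its x, y, z), 60 to 110 g, thin dark abrasive on its -z face. It starts on a long edge on the step, 41 mm tall, 76 mm along the edge, abrasive away from the disc, 4 to 14 mm back from the edge. Pushed low, it tips when half over the edge and lands against the step; pushed about 8 mm more it is clear of it.
- glue_bottle: White glue bottle with a long blue nozzle, loose, upright, 48 mm across, 141 mm tall; origin under its centre. To be left alone.
Not all that is in view belongs to the job. There is more than one size of the part that bears block_center; the job needs the middle-sized.

How it is judged (in metres and radians):
On the way, in this order (a step that is already met when the one before it is completed fails the run):
1. the empty bay stands at the loading step, at rest, with the block still standing on the step (y of dock in the frame of hub between -0.008 and 0.008 m and x of dock in the frame of hub above 0.05 m and velocity of joint carousel between -0.1 and 0.1 rad/s and angle between block_center's own z axis and vertical below 1.8 rad and height (world z) of block_center above 0.06 m), for 0.3 s.
2. the block lies flat in the bay, abrasive side up, inside the rim, with the bay still at the step (y of dock in the frame of hub between -0.012 and 0.012 m and x of dock in the frame of hub above 0.05 m and angle between block_center's own z axis and vertical above 3 rad and height (world z) of block_center below 0.055 m and x of block_center in the frame of hub between 0.08 and 0.104 m and y of block_center in the frame of hub between -0.02 and 0.02 m), for 0.3 s.
At the end, for the whole second after the job is handed in: The loaded bay stands at the pointer (within 8 mm at the bay's centre, about 5 degrees) and the carousel is at rest; the sanding block lies flat on the disc, abrasive side up (within 8 degrees), its centre 80 to 104 mm from the axis along the bay's middle line and within 20 mm of that line (y of pointer_place in the frame of hub between -0.008 and 0.008 m and x of pointer_place in the frame of hub above 0.05 m and velocity of joint carousel between -0.05 and 0.05 rad/s and angle between block_center's own z axis and vertical above 3 rad and height (world z) of block_center below 0.055 m and x of block_center in the frame of hub between 0.08 and 0.104 m and y of block_center in the frame of hub between -0.02 and 0.02 m); the robot touches nothing.
It fails at once if the sanding block is lifted (its centre more than 30 mm above where it stood) (height (world z) of block_center above 0.1 m).
It fails at once if the glue bottle is knocked over or pushed aside (angle between glue_bottle's own z axis and vertical above 0.4 rad or distance of glue_bottle from where it was at the start of the episode above 0.03 m).
It also fails if it takes over 72 s, if anything falls off the work surface, if the arm or the gripper's body presses on something with over 40 N, if the wrist force passes 120 N, or if a joint passes its speed limit or range.

## Working session

There is one attempt and no reset: what is moved stays moved. The work goes in short steps, Python scripts to look and compute and a tool call to move; the robot and the scene stay as the last step left them, time stands still between calls to the robot, and variables do not carry over. Pictures are saved under pics/ and viewed, and the job is handed in when it is done.

Besides the shell and the picture viewer there is one more tool, called after "Call:" as a command line: name --pt "numbers of a row" for each row, then --argument value for the rest. servo_tool: Moves the arm, as the interface text tells. Its arguments: {"type":"object","properties":{"grip":{"type":"array","items":{"type":"number"}},"translation":{"type":"array","items":{"type":"array","items":{"type":"number"}}},"turn":{"type":"array","items":{"type":"number"}},"newtons":{"type":"number"}},"required":["grip","translation","turn"]}

```bash
ls; mkdir -p pics; cat > h.py <<'E'
import numpy as np, cv2
from plant import r, capture, calibration, order
def ray(name,px,cal=None):
    c=cal or calibration(name)
    K=np.array([[c['fx'],0,c['cx']],[0,c['fy'],c['cy']],[0,0,1]])
    p=cv2.undistortPoints(np.array(px,float).reshape(-1,1,2),K,np.array(c['dist_coeffs'],float)).reshape(-1,2)
    V=np.array(c['view']); R=V[:3,:3]; t=V[:3,3]
    d=np.c_[p[:,0],-p[:,1],-np.ones(len(p))]
    return -R.T@t, d@R
def onplane(name,px,z,cal=None):
    o,d=ray(name,px,cal); s=(z-o[2])/d[:,2]; return o+d*s[:,None]
def proj(name,P,cal=None):
    c=cal or calibration(name); V=np.array(c['view'])
    q=np.atleast_2d(P)@V[:3,:3].T+V[:3,3]; q=q*[1,-1,-1]
    K=np.array([[c['fx'],0,c['cx']],[0,c['fy'],c['cy']],[0,0,1]])
    return cv2.projectPoints(q,np.zeros(3),np.zeros(3),K,np.array(c['dist_coeffs'],float))[0].reshape(-1,2)
E
python3 - <<'E'
from h import *
s=r.get_state(); print({k:np.round(v,3) for k,v in s.items()})
for n in ['side','top','wrist']:
    im,d=capture(n); cv2.imwrite(f'pics/{n}0.png',im); np.save(f'pics/{n}0.npy',d)
    c=calibration(n); print(n,np.round(np.array(c['view']),3).tolist(),c['fx'])
E
```

```text
pics
{'time_s': np.float64(0.0), 'joints': array([ 9.0991e+01,  2.0589e+01,  6.3500e-01, -2.0000e-02, -7.0135e+01,
       -1.6509e+01]), 'qd': array([-0.216,  0.125,  0.063, -0.008, -0.02 , -0.023]), 'joint_torque': array([ 2.0000e-03, -5.8272e+01,  2.9305e+01,  6.9970e+00,  7.0000e-03,
       -0.0000e+00]), 'tcp_pos': array([0.18 , 0.65 , 0.226]), 'eef_rot': array([ 1.79909e+02, -8.00000e-03, -1.55250e+01]), 'contact_force': array([-0.004, -0.8  , -0.334]), 'moment': array([ 0.023,  0.014, -0.015]), 'gripper_width': np.float64(0.088)}
side [[0.888, -0.459, -0.008, -0.379], [0.292, 0.552, 0.781, -0.141], [-0.354, -0.697, 0.624, -0.963], [0.0, 0.0, 0.0, 1.0]] 387.3908586512498
top [[-0.013, -1.0, 0.028, -0.073], [0.995, -0.01, 0.102, -0.397], [-0.102, 0.029, 0.994, -1.13], [0.0, 0.0, 0.0, 1.0]] 360.0131851173292
wrist [[-0.267, -0.964, 0.002, 0.674], [0.923, -0.256, -0.288, 0.035], [0.278, -0.075, 0.958, -0.393], [0.0, 0.0, 0.0, 1.0]] 317.8828306444309
```

View pics/side0.png

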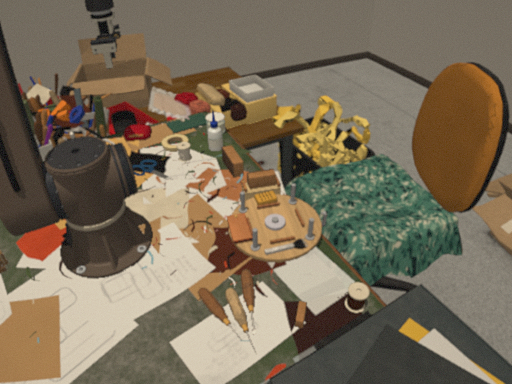

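View pics/top0.png

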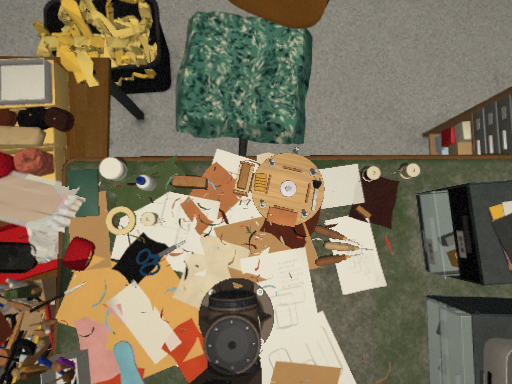

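View pics/wrist0.png

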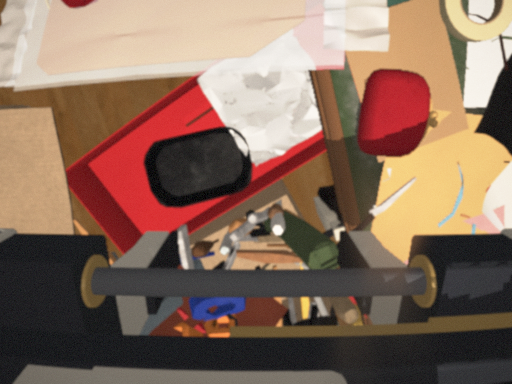

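```bash
python3 - <<'E'
import cv2,numpy as np
a=cv2.imread('pics/side0.png')[135:265,190:340]; cv2.imwrite('pics/c1.png',cv2.resize(a,None,fx=4.5,fy=4.5,interpolation=cv2.INTER_CUBIC))
a=cv2.imread('pics/top0.png')[140:240,160:340]; cv2.imwrite('pics/c2.png',cv2.resize(a,None,fx=4.4,fy=4.4,interpolation=cv2.INTER_CUBIC))
E
```

```text
(no output)
```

View pics/c1.png

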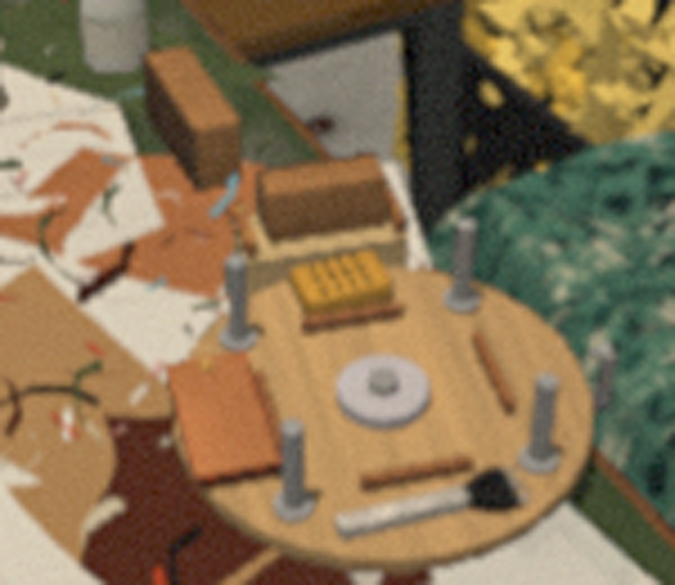

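View pics/c2.png

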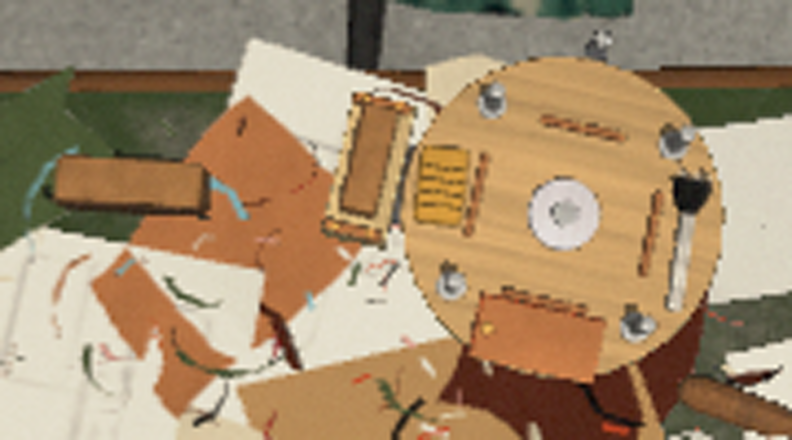

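```bash
python3 - <<'E'
from h import *
d=np.load('pics/top0.npy'); im=cv2.imread('pics/top0.png')
c=calibration('top')
# world point map from depth
v,u=np.mgrid[0:384,0:512]
o,dr=ray('top',np.c_[u.ravel(),v.ravel()],c)
P=o+dr*d.ravel()[:,None]; P=P.reshape(384,512,3); np.save('pics/P.npy',P)
Z=P[...,2]
def st(n,x,y): print(n,np.round(P[int(round(y)),int(round(x))],3))
for n,x,y in [('desk',225,215),('hub',288,188),('disc',288,170),('disc2',285,205),('step?',245,176)]: st(n,x,y)
m=((Z>0.028)&(Z<0.045)).astype(np.uint8)
m[:140]=0;m[235:]=0;m[:,:230]=0;m[:,335:]=0
cs,_=cv2.findContours(m,cv2.RETR_EXTERNAL,cv2.CHAIN_APPROX_NONE)
k=max(cs,key=cv2.contourArea).reshape(-1,2)
h=cv2.convexHull(k).reshape(-1,2).astype(float)
Q=onplane('top',k,0.036)[:,:2]
from scipy.optimize import least_squares
f=least_squares(lambda p:np.hypot(Q[:,0]-p[0],Q[:,1]-p[1])-0.117,[Q[:,0].mean(),Q[:,1].mean()],loss='soft_l1',f_scale=.002)
print('axis',f.x,np.median(abs(f.fun)))
a=f.x
# step & block: region
m2=(Z>0.043)
ys,xs=np.nonzero(m2[150:200,230:256]); 
for zlo,zhi,n in [(0.043,0.065,'step'),(0.08,0.1,'blk')]:
    mm=(Z>zlo)&(Z<zhi)&(u>225)&(u<257)&(v>150)&(v<205)
    q=P[mm]; print(n,mm.sum(),q.mean(0).round(4))
    rct=cv2.minAreaRect(q[:,:2].astype(np.float32)*1000); print(rct)
# pegs
mm=((Z>0.075)&(u>256)&(u<340)&(v>145)&(v<235)).astype(np.uint8)
nn,lab,s,ce=cv2.connectedComponentsWithStats(mm)
for i in range(1,nn):
    q=np.median(P[lab==i],0); 
    print('peg',s[i,4],ce[i].round(1),q.round(3),np.hypot(*(q[:2]-a)).round(4),np.degrees(np.arctan2(*(q[:2]-a)[::-1])).round(1))
E
```

```text
desk [0.313 0.034 0.006]
hub [ 0.394 -0.166  0.052]
disc [ 0.453 -0.169  0.033]
disc2 [ 0.342 -0.157  0.034]
step? [ 0.428 -0.032  0.086]
axis [ 0.39560918 -0.16537062] 0.0035866265894029387
step 301 [ 0.4213 -0.032   0.0512]
((424.5498352050781, -38.74250030517578), (69.79792022705078, 101.38311004638672), 76.2354965209961)
blk 209 [ 0.4287 -0.0275  0.0886]
((429.57489013671875, -27.738750457763672), (25.15562629699707, 74.9079818725586), 76.35104370117188)
peg 1 [268. 150.] [ 0.279 -0.044  1.166] 0.1685 133.9
peg 1 [297. 151.] [ 0.279 -0.044  1.166] 0.1685 133.9
peg 1 [325. 154.] [ 0.279 -0.044  1.166] 0.1685 133.9
peg 16 [272.4 160.6] [ 0.473 -0.115  0.095] 0.0923 33.1
peg 1 [296. 161.] [ 0.279 -0.044  1.166] 0.1685 133.9
peg 1 [316. 165.] [ 0.279 -0.044  1.166] 0.1685 133.9
peg 1 [313. 167.] [ 0.279 -0.044  1.166] 0.1685 133.9
peg 16 [315.4 170.2] [ 0.443 -0.246  0.095] 0.0932 -59.6
peg 1 [260. 175.] [ 0.279 -0.044  1.166] 0.1685 133.9
peg 1 [266. 174.] [ 0.279 -0.044  1.166] 0.1685 133.9
peg 1 [298. 175.] [ 0.279 -0.044  1.166] 0.1685 133.9
peg 1 [262. 178.] [ 0.279 -0.044  1.16
[... 563 characters left out ...]
1 [272. 212.] [ 0.279 -0.044  1.166] 0.1685 133.9
peg 17 [306.1 213.4] [ 0.311 -0.214  0.094] 0.097 -150.2
peg 1 [275. 219.] [ 0.279 -0.044  1.166] 0.1685 133.9
peg 1 [331. 219.] [ 0.279 -0.044  1.166] 0.1685 133.9
peg 1 [305. 222.] [ 0.279 -0.044  1.166] 0.1685 133.9
peg 1 [266. 225.] [ 0.279 -0.044  1.166] 0.1685 133.9
peg 1 [282. 227.] [ 0.279 -0.044  1.166] 0.1685 133.9
peg 1 [268. 229.] [ 0.279 -0.044  1.166] 0.1685 133.9
peg 1 [322. 230.] [ 0.279 -0.044  1.166] 0.1685 133.9
peg 1 [332. 231.] [ 0.279 -0.044  1.166] 0.1685 133.9
peg 1 [337. 231.] [ 0.279 -0.044  1.166] 0.1685 133.9
peg 1 [272. 232.] [ 0.279 -0.044  1.166] 0.1685 133.9
peg 1 [286. 232.] [ 0.279 -0.044  1.166] 0.1685 133.9
```

```bash
cat >> h.py <<'E'
def mv(wps):
    """wps: list of (x,y,z,yaw_deg) -> tool-frame shift, turn from current pose"""
    s=r.get_state(); p=np.array(s['tcp_pos']); y0=np.radians(s['eef_rot'][2])
    tx=np.array([np.cos(y0),np.sin(y0),0]); ty=np.array([np.sin(y0),-np.cos(y0),0]); tz=np.array([0,0,-1.])
    print('t',round(s['time_s'],2),'at',p.round(4),np.round(s['eef_rot'],2),'w',round(s['gripper_width'],4),'F',np.round(s['contact_force'],1))
    for w in wps:
        d=np.array(w[:3])-p; dy=(w[3]-np.degrees(y0)+180)%360-180
        print(np.round([d@tx,d@ty,d@tz],4).tolist(),'turn',round(-np.radians(dy),3))
A=np.array([0.392,-0.165])
def arc(phis,rad=0.095,z=0.06,dyaw=0):
    return [(A[0]+rad*np.cos(np.radians(f)),A[1]+rad*np.sin(np.radians(f)),z,f+dyaw) for f in phis]
E
python3 - <<'E'
from h import *
mv([(0.40,0.35,0.227,-15.5),(0.47,0.25,0.227,-35),arc([-57.8],z=.2)[0]])
P=np.load('pics/P.npy'); print('bottle',P[183,145])
print(proj('top',[[.4425,-.245,.096],[.392,-.165,.036]]))
E
```

```text
t 0.15 at [0.1805 0.65   0.2259] [ 1.7993e+02 -1.0000e-02 -1.5520e+01] w 0.0873 F [ 0.4  0.3 -0.6]
[0.2918, 0.2304, -0.0011] turn -0.0
[0.386, 0.308, -0.0011] turn 0.34
[0.4922, 0.7926, 0.0259] turn 0.738
bottle [0.41038532 0.26852127 0.07661242]
[[315.47582192 170.11401437]
 [287.25055424 189.04014888]]
```

Things that could be the block, all brown. In the top picture these are the block on the step (245,176), a large block lying free (190,182) and a small block (363,211). There are also the terracotta plate on the disc (283,215) and three tool handles (330,245). I choose the one standing between the step's cheeks. In the crops its top measures 25 x 75 mm at z = 0.089, which fits the middle size. The empty bay is at the pointer, so the carousel needs a 90° counter-clockwise turn. The near-side pegs are out of reach, so I'll use the far ones.

Call:
servo_tool --grip '[-0.6, -0.2, 0.1, 0.1, 0.1, 0.1, 0.1, 0.1, 0.1, 0.1]' --pt "0.032 0.026 -0.01" --pt "0.064 0.051 -0.015" --pt "0.096 0.077 -0.015" --pt "0.128 0.102 -0.015" --pt "0.16 0.128 -0.015" --pt "0.192 0.154 -0.015" --pt "0.224 0.179 -0.015" --pt "0.256 0.205 -0.015" --pt "0.288 0.23 -0.015" --pt "0.32 0.255 -0.015" --turn '[0, 0, 0, 0, 0, 0, 0, 0.1, 0.2, 0.3]'

```text
time_s: 0.98
tcp_pos: [0.4213, 0.3172, 0.2417]
eef_rot: [-180.0, 0.0, -33.0]
contact_force: [0.1, 0.2, -0.1]
gripper_width: 0.0394
```

```bash
python3 - <<'E'
from h import *
mv([arc([-57.8],z=.2)[0]]); print(np.round(r.get_state()['joints'],1))
E
```

```text
t 0.98 at [0.4213 0.3172 0.2417] [-1.7998e+02  1.0000e-02 -3.2970e+01] w 0.0394 F [ 0.1  0.2 -0.1]
[0.324, 0.4604, 0.0417] turn 0.433
[ 58.3   6.  -16.5  -0.  -67.5  -1.3]
```

Call:
servo_tool --grip '[0.1, 0.1, 0.1, 0.1, 0.1, 0.1, 0.1, 0.1, 0.1, 0.1]' --pt "0.023 0.033 0" --pt "0.046 0.066 0" --pt "0.07 0.099 0" --pt "0.093 0.132 0" --pt "0.116 0.165 0" --pt "0.139 0.198 0" --pt "0.162 0.231 0" --pt "0.185 0.264 0" --pt "0.208 0.297 0" --pt "0.232 0.33 0" --turn '[0, 0.05, 0.1, 0.15, 0.2, 0.25, 0.3, 0.35, 0.4, 0.433]'

```text
time_s: 1.82
tcp_pos: [0.437, -0.0858, 0.2419]
eef_rot: [-179.9, -0.0, -57.6]
contact_force: [0.9, 0.5, 0.0]
gripper_width: 0.0393
```

```bash
python3 - <<'E'
from h import *
mv([arc([-57.8],z=.2)[0],arc([-57.8],z=.13)[0]])
E
```

```text
t 1.82 at [ 0.437  -0.0858  0.2419] [-1.7995e+02 -1.0000e-02 -5.7640e+01] w 0.0393 F [0.9 0.5 0. ]
[0.1378, 0.0806, 0.0419] turn 0.003
[0.1378, 0.0806, 0.1119] turn 0.003
```

Call:
servo_tool --grip '[0.1, 0.1, 0.1, 0.1, 0.1, 0.1, 0.1]' --pt "0.034 0.02 0.02" --pt "0.069 0.04 0.042" --pt "0.104 0.06 0.06" --pt "0.138 0.081 0.08" --pt "0.138 0.081 0.112" --pt "0.138 0.081 0.112" --pt "0.138 0.081 0.112" --turn '[0, 0, 0, 0, 0, 0, 0]'

```text
time_s: 2.4
tcp_pos: [0.4416, -0.2444, 0.1278]
eef_rot: [179.8, 0.2, -57.6]
contact_force: [0.2, -0.1, 1.6]
gripper_width: 0.0391
```

```bash
python3 - <<'E'
from h import *
mv([arc([-57.8],z=.062)[0]])
for n in ['wrist','side','top']:
    im,d=capture(n); 
    if n=='side': im=cv2.resize(im[135:265,190:340],None,fx=4.5,fy=4.5)
    if n=='top': im=cv2.resize(im[140:240,200:340],None,fx=4.5,fy=4.5)
    cv2.imwrite(f'pics/{n}1.png',im)
E
```

```text
t 2.4 at [ 0.4416 -0.2444  0.1278] [179.78   0.19 -57.65] w 0.0391 F [ 0.2 -0.1  1.6]
[0.0014, -0.0004, 0.0658] turn 0.003
```

View pics/wrist1.png

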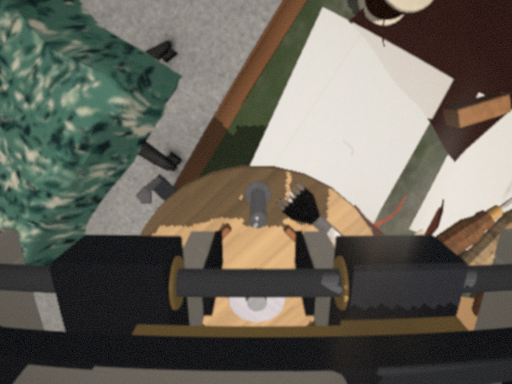

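View pics/side1.png

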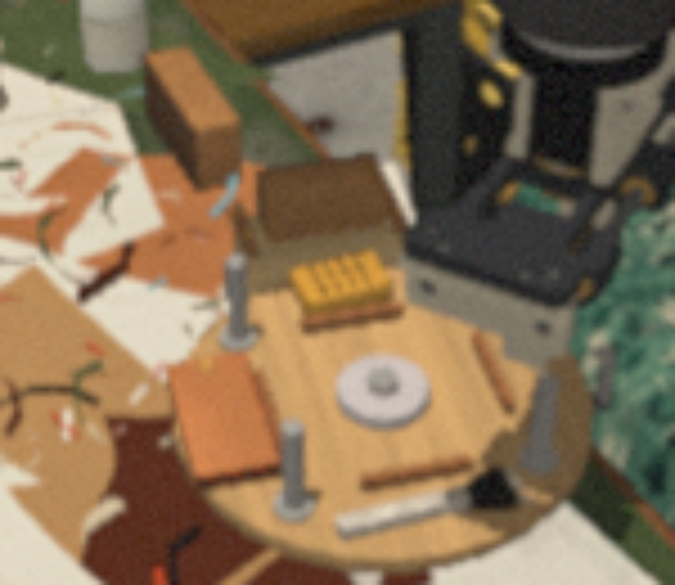

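The wrist view shows the peg at (258,205), centred between the fingers, and the side view shows the step and block undisturbed. I'll descend round the peg.

Call:
servo_tool --grip '[0.1, 0.1, 0.1, 0.1, 0.1]' --pt "0 0 0.02" --pt "0 0 0.04" --pt "0 0 0.06" --pt "0.001 0 0.066" --pt "0.001 0 0.066" --turn '[0, 0, 0, 0, 0]'

```text
time_s: 2.97
tcp_pos: [0.4442, -0.244, 0.0637]
eef_rot: [180.0, 0.0, -57.4]
contact_force: [-0.2, -0.6, -0.2]
gripper_width: 0.0392
```

```bash
python3 - <<'E'
from h import *
print('10 rows to -15'); mv(arc(np.linspace(-57.8,-12,11)[1:],z=.062))
E
```

```text
10 rows to -15
t 2.97 at [ 0.4442 -0.244   0.0637] [ 1.7998e+02  1.0000e-02 -5.7420e+01] w 0.0392 F [-0.2 -0.6 -0.2]
[0.0001, -0.0055, 0.0017] turn -0.073
[-0.0008, -0.013, 0.0017] turn -0.153
[-0.0022, -0.0205, 0.0017] turn -0.233
[-0.0043, -0.0278, 0.0017] turn -0.313
[-0.0069, -0.0349, 0.0017] turn -0.393
[-0.0101, -0.0418, 0.0017] turn -0.473
[-0.0138, -0.0484, 0.0017] turn -0.553
[-0.018, -0.0547, 0.0017] turn -0.633
[-0.0228, -0.0607, 0.0017] turn -0.713
[-0.028, -0.0662, 0.0017] turn -0.793
```

Call:
servo_tool --grip '[0.1, 0.1, 0.1, 0.1, 0.1, 0.1, 0.1, 0.1, 0.1, 0.1]' --pt "0 -0.0055 0.002" --pt "-0.001 -0.013 0.002" --pt "-0.002 -0.0205 0.002" --pt "-0.0043 -0.028 0.002" --pt "-0.007 -0.035 0.002" --pt "-0.01 -0.042 0.002" --pt "-0.014 -0.0485 0.002" --pt "-0.018 -0.0547 0.002" --pt "-0.023 -0.0607 0.002" --pt "-0.028 -0.0662 0.002" --turn '[-0.073, -0.153, -0.233, -0.313, -0.393, -0.473, -0.553, -0.633, -0.713, -0.793]'

```text
time_s: 3.8
tcp_pos: [0.486, -0.1852, 0.0636]
eef_rot: [180.0, -0.1, -11.8]
contact_force: [-1.3, -2.0, -1.1]
gripper_width: 0.0392
```

```bash
python3 - <<'E'
from h import *
mv(arc(np.linspace(-12,31.7,11)[1:],z=.062))
E
```

```text
t 3.8 at [ 0.486  -0.1852  0.0636] [ 1.7999e+02 -1.4000e-01 -1.1800e+01] w 0.0392 F [-1.3 -2.  -1.1]
[-0.0013, -0.0074, 0.0016] turn -0.073
[-0.0021, -0.0146, 0.0016] turn -0.149
[-0.0035, -0.0218, 0.0016] turn -0.225
[-0.0054, -0.0287, 0.0016] turn -0.302
[-0.0078, -0.0356, 0.0016] turn -0.378
[-0.0107, -0.0422, 0.0016] turn -0.454
[-0.0141, -0.0486, 0.0016] turn -0.53
[-0.018, -0.0547, 0.0016] turn -0.607
[-0.0224, -0.0605, 0.0016] turn -0.683
[-0.0272, -0.0659, 0.0016] turn -0.759
```

Call:
servo_tool --grip '[0.1, 0.1, 0.1, 0.1, 0.1, 0.1, 0.1, 0.1, 0.1, 0.1]' --pt "-0.001 -0.0074 0.002" --pt "-0.002 -0.0146 0.002" --pt "-0.0035 -0.0218 0.002" --pt "-0.0054 -0.0287 0.002" --pt "-0.0078 -0.0356 0.002" --pt "-0.0107 -0.0422 0.002" --pt "-0.0141 -0.0486 0.002" --pt "-0.018 -0.0547 0.002" --pt "-0.0224 -0.0605 0.002" --pt "-0.0272 -0.0659 0.002" --turn '[-0.073, -0.149, -0.225, -0.302, -0.378, -0.454, -0.53, -0.607, -0.683, -0.759]'

```text
time_s: 4.63
tcp_pos: [0.4735, -0.1145, 0.0618]
eef_rot: [179.9, -0.2, 31.7]
contact_force: [0.9, -0.9, 0.2]
gripper_width: 0.0394
```

Call:
servo_tool --grip '[0.1, 0.1, 0.1, 0.1, 0.1, 0.1]' --pt "0 0 0" --pt "0 0 0" --pt "0 0 0" --pt "0 0 0" --pt "0 0 0" --pt "0 0 0" --turn '[0, 0, 0, 0, 0, 0]'

```text
time_s: 5.13
tcp_pos: [0.4721, -0.1156, 0.0596]
eef_rot: [180.0, 0.0, 31.4]
contact_force: [-0.0, -0.0, -1.0]
gripper_width: 0.0395
```

```bash
python3 - <<'E'
from h import *
mv([arc([31.7])[0]])
for n in ['side','top']:
    im,d=capture(n); cv2.imwrite(f'pics/{n}2f.png',im); np.save(f'pics/{n}2.npy',d)
    if n=='side': im=cv2.resize(im[135:265,190:340],None,fx=4.5,fy=4.5)
    if n=='top': im=cv2.resize(im[140:240,200:340],None,fx=4.5,fy=4.5)
    cv2.imwrite(f'pics/{n}2.png',im)
E
```

```text
t 5.13 at [ 0.4721 -0.1156  0.0596] [180.     0.    31.35] w 0.0395 F [-0. -0. -1.]
[0.0009, -0.0001, -0.0004] turn -0.006
```

View pics/top2.png

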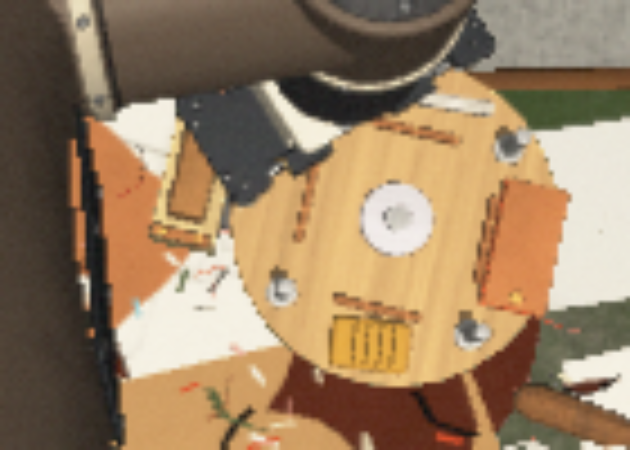

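View pics/side2.png

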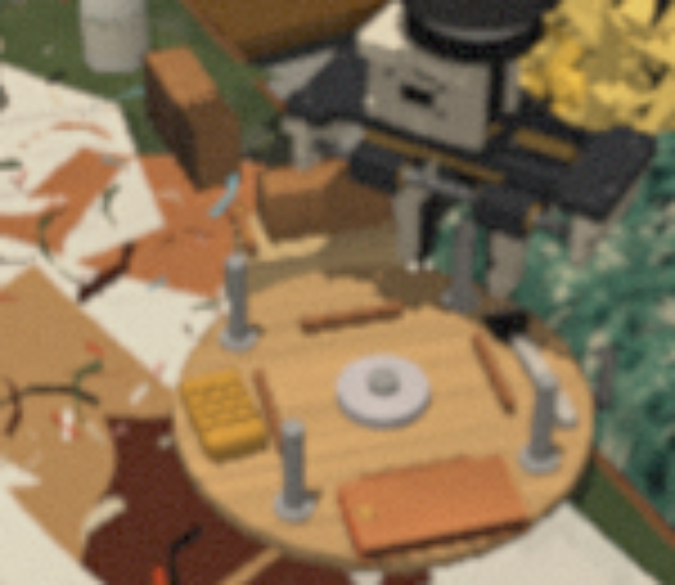

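The empty bay now faces the step: its stop bar is at (300,205) in the top crop, and the block still stands there. I'll lift off, turn, and go behind the block.

Call:
servo_tool --grip '[0.1, 0.1, 0.1, 0.1, 0.1, 0.1, 0.1, 0.1, 0.1, 0.1]' --pt "0 0 -0.03" --pt "0 0 -0.065" --pt "0 0 -0.1" --pt "0 0 -0.1" --pt "0 0 -0.1" --pt "0 0 -0.1" --pt "0 0 -0.1" --pt "0 0 -0.1" --pt "0 0 -0.1" --pt "0 0 -0.1" --turn '[0, 0, 0, 0.12, 0.24, 0.36, 0.48, 0.6, 0.72, 0.84]'

```text
time_s: 6.07
tcp_pos: [0.4718, -0.1155, 0.1594]
eef_rot: [180.0, 0.0, -17.1]
contact_force: [1.0, 0.1, 1.2]
gripper_width: 0.0393
```

```bash
cat >> h.py <<'E'
U=np.array([np.cos(np.radians(76.5)),np.sin(np.radians(76.5))]); T=np.array([-U[1],U[0]])
def stp(rad,z,tan=0): 
    q=A+rad*U+tan*T; return (q[0],q[1],z,-103.5)
E
python3 - <<'E'
from h import *
mv([stp(.182,.16,-.004)])
im,d=capture('top'); c=calibration('top')
v,u=np.mgrid[0:384,0:512]; o,dr=ray('top',np.c_[u.ravel(),v.ravel()],c)
P=(o+dr*d.ravel()[:,None]).reshape(384,512,3);Z=P[...,2]
for p in [(268.5,160.4),(315.5,170.1),(262.7,203.5),(306.1,213.4)]:
    m=(abs(u-p[0])<8)&(abs(v-p[1])<8)&(Z>.08)&(Z<.105)
    q=np.median(P[m],0) if m.any() else np.zeros(3); e=q[:2]-A; print(m.sum(),q.round(3),np.degrees(np.arctan2(e[1],e[0])).round(1))
cv2.imwrite('pics/top3.png',cv2.resize(im[140:240,200:340],None,fx=4.5,fy=4.5))
E
```

```text
t 6.07 at [ 0.4718 -0.1155  0.1594] [ 1.7999e+02  2.0000e-02 -1.7090e+01] w 0.0393 F [1.  0.1 1.2]
[-0.0691, -0.1112, -0.0006] turn 1.508
0 [0. 0. 0.] 157.2
16 [ 0.443 -0.245  0.095] -57.9
14 [ 0.344 -0.085  0.095] 121.3
13 [ 0.314 -0.213  0.097] -148.4
```

View pics/top3.png

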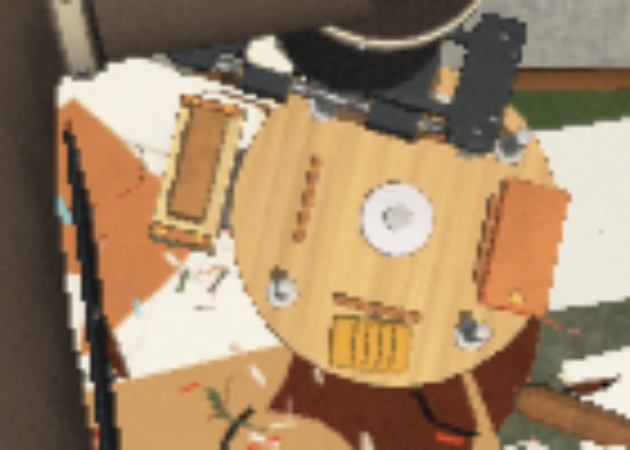

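Call:
servo_tool --grip '[0.3, 0.6, 0.6, 0.6, 0.6, 0.6, 0.6, 0.6, 0.6, 0.6]' --pt "-0.007 -0.011 0" --pt "-0.014 -0.022 0" --pt "-0.021 -0.033 0" --pt "-0.028 -0.045 0" --pt "-0.035 -0.056 0" --pt "-0.042 -0.067 0" --pt "-0.049 -0.078 0" --pt "-0.056 -0.089 0" --pt "-0.063 -0.1 0" --pt "-0.069 -0.111 0" --turn '[0.12, 0.24, 0.36, 0.48, 0.6, 0.72, 0.84, 0.96, 1.08, 1.2]'

```text
time_s: 6.95
tcp_pos: [0.4374, 0.0112, 0.1595]
eef_rot: [180.0, 0.0, -85.7]
contact_force: [0.0, 0.7, 0.5]
gripper_width: 0.0172
```

Call:
servo_tool --grip '[0.6, 0.6, 0.6, 0.6, 0.6]' --pt "0 0 0" --pt "0 0 0" --pt "0 0 0" --pt "0 0 0" --pt "0 0 0" --turn '[0.1, 0.2, 0.308, 0.308, 0.308]'

```text
time_s: 7.37
tcp_pos: [0.4378, 0.0107, 0.1595]
eef_rot: [180.0, -0.0, -102.8]
contact_force: [0.9, 0.3, 0.4]
gripper_width: 0.0178
```

```bash
python3 - <<'E'
from h import *
mv([stp(.180,.16,-.004),stp(.180,.0525,-.004)])
im,d=capture('side'); cv2.imwrite('pics/side4.png',cv2.resize(im[115:245,190:340],None,fx=4.5,fy=4.5))
c=calibration('wrist');im,d=capture('wrist'); cv2.imwrite('pics/wrist4.png',im); np.save('pics/wrist4.npy',d)
Bc=A+.1423*U-.0046*T
print(proj('wrist',[[*(A+rr*U+t*T),z] for rr,t,z in [(.1298,-.0426,.0895),(.1298,.0334,.0895),(.1548,-.0426,.0895),(.1548,.0334,.0895)]],c).round(0))
print(np.round(r.get_state()['joints'],1))
E
```

```text
t 7.37 at [0.4378 0.0107 0.1595] [ 179.99   -0.   -102.84] w 0.0178 F [0.9 0.3 0.4]
[0.0015, -0.0005, -0.0005] turn 0.012
[0.0015, -0.0005, 0.107] turn 0.012
[[205. 136.]
 [312. 137.]
 [207. 170.]
 [310. 171.]]
[ 27.4   1.1 -33.4   0.  -55.5 -40.3]
```

View pics/side4.png

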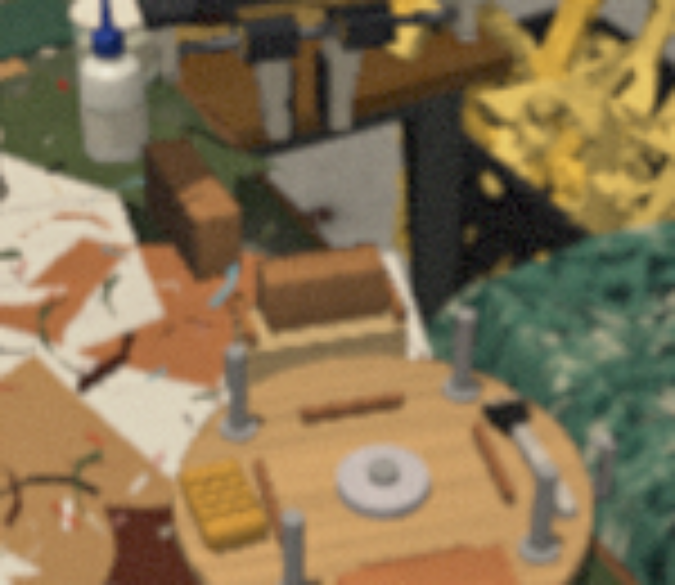

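View pics/wrist4.png

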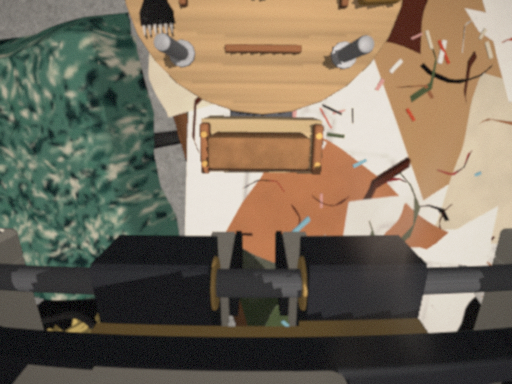

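The wrist view shows the block at (206–317, 133–172), upright between the cheeks and facing the fingers. I'll descend behind it.

Call:
servo_tool --grip '[0.6, 0.6, 0.6, 0.6, 0.6, 0.6]' --pt "0 -0.0005 0.025" --pt "0 -0.0005 0.05" --pt "0 -0.0005 0.075" --pt "0 -0.0005 0.095" --pt "0 -0.0005 0.107" --pt "0 -0.0005 0.107" --turn '[0.012, 0.012, 0.012, 0.012, 0.012, 0.012]'

```text
time_s: 7.97
tcp_pos: [0.4366, 0.0098, 0.0502]
eef_rot: [179.8, -0.2, -103.7]
contact_force: [-0.6, -0.2, -0.8]
gripper_width: 0.0176
```

```bash
python3 - <<'E'
from h import *
mv([stp(.165,.0525,-.004),stp(.150,.0525,-.004)])
c=calibration('wrist');im,d=capture('wrist'); cv2.imwrite('pics/wrist5.png',im)
im,d=capture('side'); cv2.imwrite('pics/side5.png',cv2.resize(im[115:245,190:340],None,fx=4.5,fy=4.5))
E
```

```text
t 7.97 at [0.4366 0.0098 0.0502] [ 1.7978e+02 -1.6000e-01 -1.0369e+02] w 0.0176 F [-0.6 -0.2 -0.8]
[0.0154, -0.0015, -0.0023] turn -0.003
[0.0304, -0.0015, -0.0023] turn -0.003
```

View pics/side5.png

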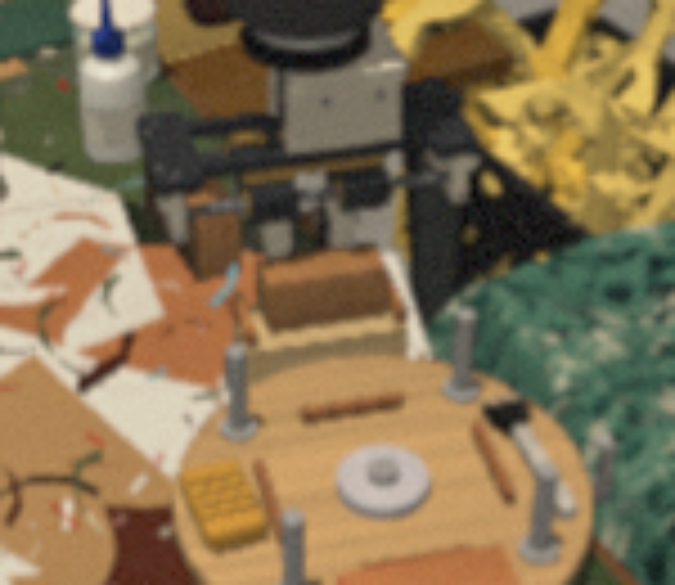

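View pics/wrist5.png

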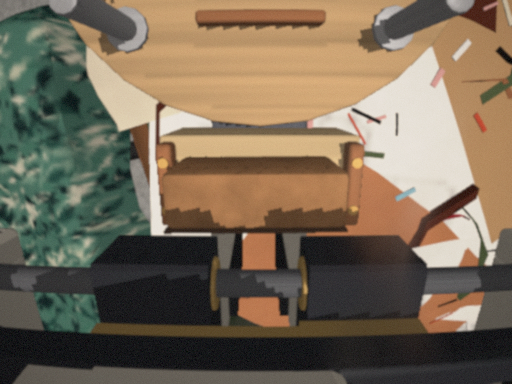

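Call:
servo_tool --grip '[0.6, 0.6, 0.6, 0.6, 0.6, 0.6, 0.6, 0.6, 0.6, 0.6]' --pt "0.004 0 -0.001" --pt "0.008 0 -0.001" --pt "0.011 0 -0.001" --pt "0.013 0 -0.001" --pt "0.015 0 -0.001" --pt "0.017 0 -0.001" --pt "0.019 0 -0.001" --pt "0.021 0 -0.001" --pt "0.023 0 -0.001" --pt "0.025 0 -0.001" --turn '[0, 0, 0, 0, 0, 0, 0, 0, 0, 0]'

```text
time_s: 8.9
tcp_pos: [0.4324, -0.0137, 0.0536]
eef_rot: [-180.0, 0.0, -103.8]
contact_force: [0.4, 0.1, 1.1]
gripper_width: 0.0177
```

```bash
python3 - <<'E'
from h import *
mv([stp(.1425,.0525,-.004)])
c=calibration('wrist');im,d=capture('wrist'); cv2.imwrite('pics/wrist6.png',im)
E
```

```text
t 8.9 at [ 0.4324 -0.0137  0.0536] [-1.7999e+02  1.0000e-02 -1.0380e+02] w 0.0177 F [0.4 0.1 1.1]
[0.014, -0.0001, 0.0011] turn -0.005
```

View pics/wrist6.png

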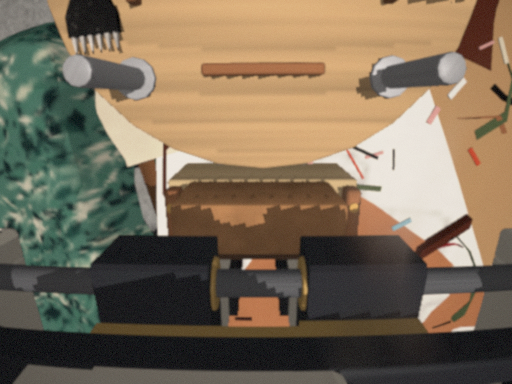

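Call:
servo_tool --grip '[0.6, 0.6, 0.6, 0.6, 0.6, 0.6, 0.6, 0.6]' --pt "0.0015 0 0.001" --pt "0.003 0 0.001" --pt "0.0045 0 0.001" --pt "0.006 0 0.001" --pt "0.0075 0 0.001" --pt "0.009 0 0.001" --pt "0.0105 0 0.001" --pt "0.012 0 0.001" --turn '[0, 0, 0, 0, 0, 0, 0, 0]'

```text
time_s: 9.62
tcp_pos: [0.4295, -0.0254, 0.0526]
eef_rot: [-180.0, 0.0, -103.8]
contact_force: [0.2, -0.3, 0.3]
gripper_width: 0.0177
```

```bash
python3 - <<'E'
from h import *
mv([stp(.1425,.0525,-.004)])
c=calibration('wrist');im,d=capture('wrist'); cv2.imwrite('pics/wrist7.png',im)
im,d=capture('side'); cv2.imwrite('pics/side7.png',cv2.resize(im[115:245,190:340],None,fx=4.5,fy=4.5))
E
```

```text
t 9.62 at [ 0.4295 -0.0254  0.0526] [-179.99    0.   -103.8 ] w 0.0177 F [ 0.2 -0.3  0.3]
[0.002, -0.0002, 0.0001] turn -0.005
```

View pics/wrist7.png

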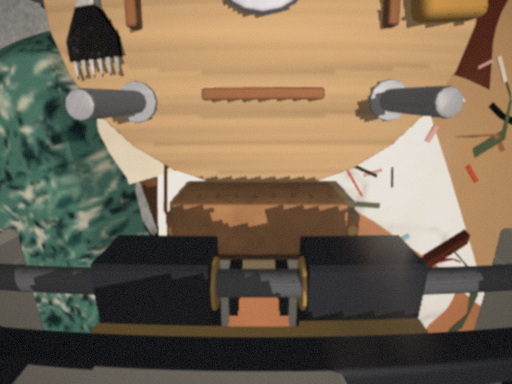

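View pics/side7.png

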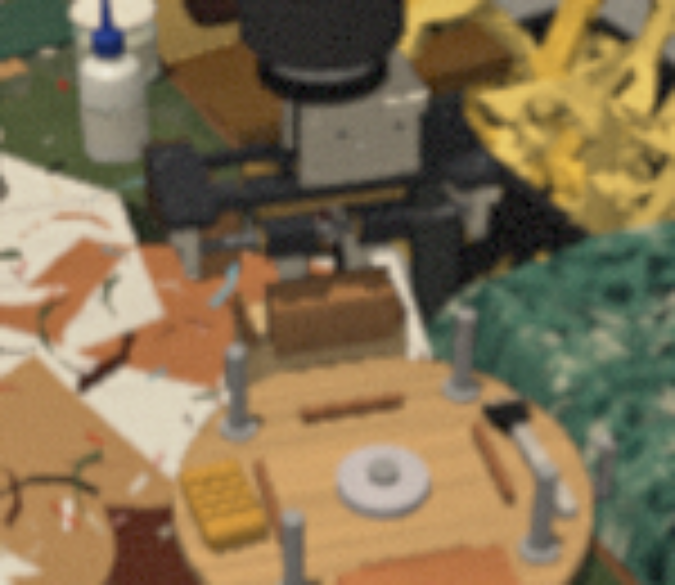

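Call:
servo_tool --grip '[0.6, 0.6, 0.6, 0.6, 0.6, 0.6, 0.6, 0.6, 0.6, 0.6]' --pt "0.0015 0 0" --pt "0.003 0 0" --pt "0.0045 0 0" --pt "0.006 0 0" --pt "0.006 0 0" --pt "0.006 0 0" --pt "0.006 0 0" --pt "0.006 0 0" --pt "0.006 0 0" --pt "0.006 0 0" --turn '[0, 0, 0, 0, 0, 0, 0, 0, 0, 0]'

```text
time_s: 10.55
tcp_pos: [0.428, -0.0311, 0.0526]
eef_rot: [180.0, -0.0, -103.8]
contact_force: [0.5, 0.4, -0.3]
gripper_width: 0.0174
```

```bash
python3 - <<'E'
from h import *
mv([stp(.1295,.0525,-.004),stp(.120,.0525,-.004)])
c=calibration('wrist');im,d=capture('wrist'); cv2.imwrite('pics/wrist8.png',im)
im,d=capture('side'); cv2.imwrite('pics/side8.png',cv2.resize(im[115:245,190:340],None,fx=4.5,fy=4.5))
E
```

```text
t 10.55 at [ 0.428  -0.0311  0.0526] [ 180.    -0.  -103.8] w 0.0174 F [ 0.5  0.4 -0.3]
[0.0091, -0.0003, 0.0001] turn -0.005
[0.0186, -0.0003, 0.0001] turn -0.005
```

View pics/wrist8.png

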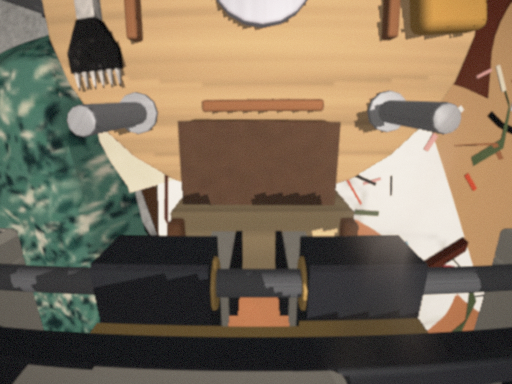

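View pics/side8.png

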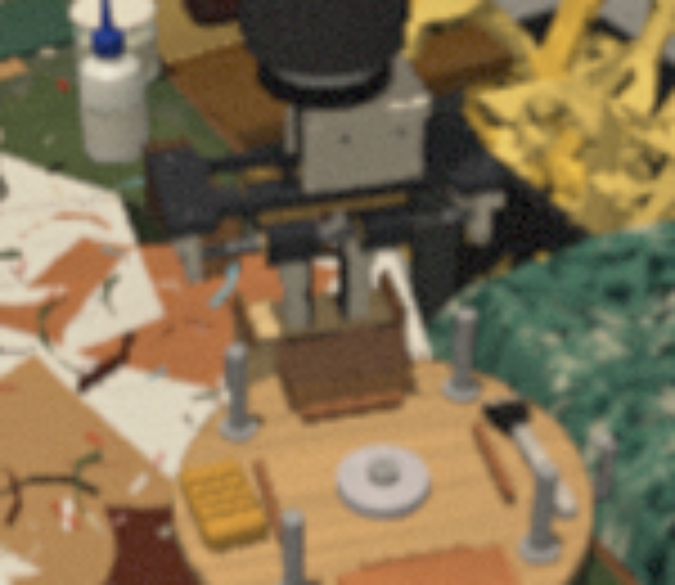

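```bash
python3 - <<'E'
from h import *
c=calibration('wrist');im,d=capture('wrist')
px=[(u,v) for v in range(100,215,8) for u in (200,260,320)]
o,dr=ray('wrist',px,c)
for p,q in zip(px,o+dr*np.array([d[v,u] for u,v in px])[:,None]):
    e=q[:2]-A; print(p,'r',(e@U).round(4),'t',(e@T).round(4),'z',q[2].round(4))
E
```

```text
(200, 100) r 0.0614 t -0.0349 z 0.0376
(260, 100) r 0.0616 t -0.0031 z 0.0459
(320, 100) r 0.0616 t 0.0272 z 0.0458
(200, 108) r 0.0656 t -0.0354 z 0.0358
(260, 108) r 0.0655 t -0.0031 z 0.0475
(320, 108) r 0.0655 t 0.027 z 0.0479
(200, 116) r 0.0698 t -0.0356 z 0.0356
(260, 116) r 0.0701 t -0.0031 z 0.0361
(320, 116) r 0.07 t 0.0292 z 0.0367
(200, 124) r 0.072 t -0.0308 z 0.063
(260, 124) r 0.0723 t -0.0032 z 0.0625
(320, 124) r 0.0724 t 0.0247 z 0.0616
(200, 132) r 0.0758 t -0.0312 z 0.0618
(260, 132) r 0.076 t -0.0032 z 0.0621
(320, 132) r 0.0762 t 0.025 z 0.0607
(200, 140) r 0.0796 t -0.0314 z 0.0618
(260, 140) r 0.0799 t -0.0032 z 0.0609
(320, 140) r 0.0797 t 0.0249 z 0.0622
(200, 148) r 0.0833 t -0.0316 z 0.062
(260, 148) r 0.0835 t -0.0032 z 0.062
(320, 148) r 0.0836 t 0.0252 z 0.0618
(200, 156) r 0.0872 t -0.0319 z 0.0615
(260, 156) r 0.0873 t -0.0032 z 0.0619
(320, 156) r 0.0876 t 0.0256 z 0.0606
(200, 164) r 0.0911 t -0.0321 z 0.0614
(260, 164) r 0.0912 t -0.0033 z 0.0615
(320, 164) r 0.0915 t 0.0257 z 0.0607
(200, 172) r 0.095 t -0.0323 z 0.0615
(260, 172) r 0.0953 t -0.0033 z 0.0612
(320, 172) r 0.0952 t 0.0257 z 0.062
(200, 180) r 0.099 t -0.0325 z 0.0614
(260, 180) r 0.099 t -0.0033 z 0.0622
(320, 180) r 0.0991 t 0.0259 z 0.062
(200, 188) r 0.1029 t -0.0326 z 0.0621
(260, 188) r 0.1032 t -0.0033 z 0.0616
(320, 188) r 0.1033 t 0.0262 z 0.0614
(200, 196) r 0.1069 t -0.0328 z 0.0624
(260, 196) r 0.1072 t -0.0033 z 0.0619
(320, 196) r 0.1072 t 0.0263 z 0.0621
(200, 204) r 0.1114 t -0.0332 z 0.0614
(260, 204) r 0.1112 t -0.0033 z 0.0622
(320, 204) r 0.1113 t 0.0264 z 0.0625
(200, 212) r 0.1204 t -0.0361 z 0.0483
(260, 212) r 0.1206 t -0.0033 z 0.0482
(320, 212) r 0.1209 t 0.0296 z 0.0478
```

The block lies flat, dark side up. The depth gives its top at z = 0.062, its radial extent as 0.071–0.112 m (centre about 0.0915), and its lateral offset as about -4 mm. It is already clear of the step, so it needs no more pushing. I'll retract straight up and go to the far-left peg.

Call:
servo_tool --grip '[0.6, 0.6, 0.6, 0.6, 0.4, 0.36]' --pt "-0.002 0 -0.01" --pt "-0.003 0 -0.03" --pt "-0.003 0 -0.06" --pt "-0.003 0 -0.09" --pt "-0.003 0 -0.09" --pt "-0.003 0 -0.09" --turn '[0, 0, 0, 0, 0, 0]'

```text
time_s: 11.2
tcp_pos: [0.4298, -0.0278, 0.1442]
eef_rot: [-179.8, 0.1, -103.8]
contact_force: [0.4, 0.7, -1.0]
gripper_width: 0.0252
```

```bash
python3 - <<'E'
from h import *
mv(arc([31.9],z=.143,dyaw=-180))
c=calibration('wrist');im,d=capture('wrist'); cv2.imwrite('pics/wrist9.png',im)
im,d=capture('side'); cv2.imwrite('pics/side9.png',cv2.resize(im[115:245,190:340],None,fx=4.5,fy=4.5))
E
```

```text
t 11.2 at [ 0.4298 -0.0278  0.1442] [-1.7981e+02  1.4000e-01 -1.0380e+02] w 0.0252 F [ 0.4  0.7 -1. ]
[0.0743, -0.0624, 0.0012] turn 0.773
```

View pics/wrist9.png

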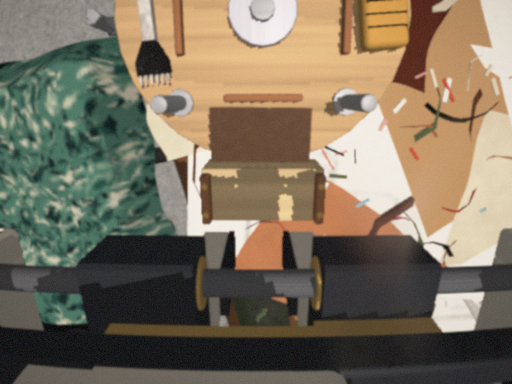

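View pics/side9.png

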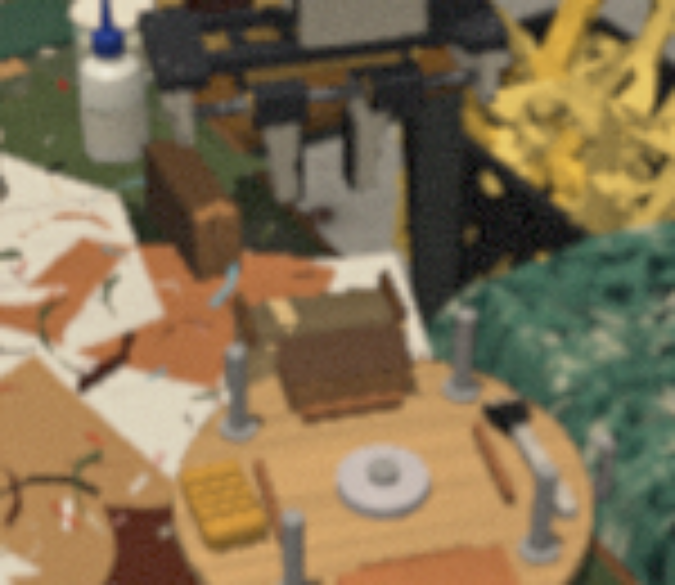

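```bash
python3 - <<'E'
from h import *
im=cv2.imread('pics/wrist9.png'); c=calibration('wrist')
cv2.imwrite('pics/c9.png',cv2.resize(im[60:240,140:390],None,fx=3.2,fy=3.2,interpolation=cv2.INTER_CUBIC))
g=im.astype(int).sum(2); print(g[95:185:1,230].tolist()); print(g[135,195:325].tolist())
E
```

```text
[371, 373, 386, 369, 366, 332, 297, 324, 415, 487, 477, 415, 324, 266, 253, 248, 242, 227, 238, 241, 229, 239, 235, 235, 230, 244, 221, 232, 236, 241, 227, 231, 236, 234, 226, 230, 239, 238, 234, 239, 236, 243, 244, 240, 245, 238, 237, 241, 232, 225, 233, 231, 235, 230, 225, 231, 232, 252, 238, 226, 225, 245, 237, 240, 239, 234, 259, 279, 313, 310, 306, 303, 318, 401, 488, 553, 575, 571, 563, 564, 543, 488, 373, 296, 306, 302, 305, 310, 311, 319]
[527, 525, 530, 529, 532, 523, 527, 525, 540, 530, 538, 531, 493, 400, 317, 252, 240, 238, 232, 239, 245, 238, 244, 244, 252, 241, 245, 234, 247, 250, 234, 251, 244, 234, 237, 236, 241, 235, 235, 237, 242, 231, 240, 239, 245, 227, 231, 240, 229, 229, 227, 247, 248, 243, 244, 255, 239, 245, 244, 242, 244, 243, 239, 240, 229, 245, 244, 237, 244, 237, 236, 235, 249, 264, 244, 237, 249, 241, 244, 243, 237, 237, 239, 233, 237, 241, 247, 238, 234, 240, 235, 241, 235, 244, 232, 243, 229, 239, 235, 229, 249, 243, 239, 238, 246, 245, 257, 258, 241, 259, 246, 246, 238, 249, 281, 386, 490, 541, 552, 549, 545, 544, 552, 549, 545, 540, 544, 539, 538, 539]
```

View pics/c9.png

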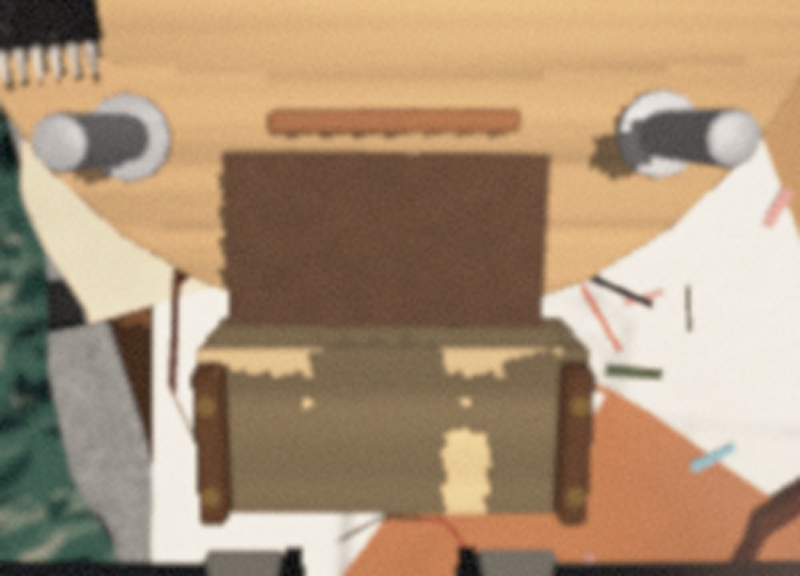

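```bash
python3 - <<'E'
from h import *
c=calibration('wrist')
f=lambda x,y:(140+x/3.2,60+y/3.2)
def pr(n,pts,z):
    q=onplane('wrist',[f(*p) for p in pts],z,c)[:,:2]-A
    print(n,np.c_[q@U,q@T].round(4).tolist())
pr('block fl,fr,rr,rl',[(221,153),(549,154),(541,323),(230,325)],.061)
pr('bar outer',[(268,132),(520,132)],.046)
pr('step edge ends',[(200,348),(590,348)],.0485)
pr('peg tops',[(60,143),(735,137)],.096)
pr('rear step',[(230,512),(556,512)],.0485)
E
```

```text
block fl,fr,rr,rl [[0.07, -0.0397], [0.0706, 0.0356], [0.1101, 0.0352], [0.1102, -0.0393]]
bar outer [[0.0656, -0.0303], [0.0658, 0.0308]]
step edge ends [[0.1185, -0.0491], [0.1189, 0.05]]
peg tops [[0.0666, -0.0663], [0.066, 0.0668]]
rear step [[0.1632, -0.0436], [0.1636, 0.0433]]
```

The corners put the block's rear face 8.5 mm inside the step's face, with its trailing corner at a radius of about 117 mm. It should clear the step when the disc turns, so I'll go to the peg at 32°.

Call:
servo_tool --grip '[0.36, 0.36, 0.36, 0.36, 0.36, 0.36, 0.36, 0.36, 0.36, 0.36]' --pt "0.01 -0.008 0" --pt "0.02 -0.017 0" --pt "0.03 -0.026 0" --pt "0.04 -0.034 0" --pt "0.05 -0.042 0" --pt "0.06 -0.051 0" --pt "0.07 -0.059 0" --pt "0.0743 -0.0624 0" --pt "0.0743 -0.0624 0" --pt "0.0743 -0.0624 0" --turn '[0.11, 0.22, 0.33, 0.44, 0.55, 0.66, 0.773, 0.773, 0.773, 0.773]'

```text
time_s: 12.13
tcp_pos: [0.4709, -0.1153, 0.1416]
eef_rot: [179.9, -0.1, -147.9]
contact_force: [0.1, 0.4, 0.2]
gripper_width: 0.0279
```

```bash
python3 - <<'E'
from h import *
mv(arc([31.9],z=.072,dyaw=-180))
c=calibration('wrist');im,d=capture('wrist'); cv2.imwrite('pics/wrist10.png',im)
E
```

```text
t 12.13 at [ 0.4709 -0.1153  0.1416] [ 1.7995e+02 -9.0000e-02 -1.4795e+02] w 0.0279 F [0.1 0.4 0.2]
[-0.0017, -0.0005, 0.0696] turn 0.003
```

View pics/wrist10.png

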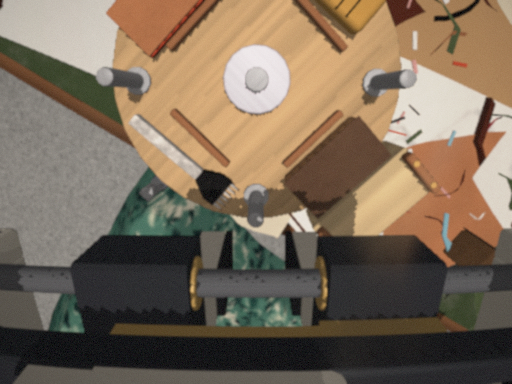

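The peg at (256,205) is centred between the fingers, and the block at (340,160) is clear of them. I'll descend.

Call:
servo_tool --grip '[0.36, 0.36, 0.36, 0.36, 0.36, 0.36]' --pt "-0.0015 -0.0005 0.015" --pt "-0.0015 -0.0005 0.03" --pt "-0.0015 -0.0005 0.045" --pt "-0.0015 -0.0005 0.06" --pt "-0.0015 -0.0005 0.069" --pt "-0.0015 -0.0005 0.069" --turn '[0, 0, 0, 0, 0, 0]'

```text
time_s: 12.68
tcp_pos: [0.4716, -0.1145, 0.0719]
eef_rot: [179.9, -0.2, -148.0]
contact_force: [0.1, -0.7, 0.7]
gripper_width: 0.0284
```

```bash
python3 - <<'E'
from h import *
mv(arc(np.linspace(31.9,1.9,11)[1:],z=.072,dyaw=-180))
E
```

```text
t 12.68 at [ 0.4716 -0.1145  0.0719] [ 1.7991e+02 -1.6000e-01 -1.4800e+02] w 0.0284 F [ 0.1 -0.7  0.7]
[-0.0006, -0.0058, -0.0001] turn 0.054
[-0.0002, -0.0107, -0.0001] turn 0.106
[0.0005, -0.0156, -0.0001] turn 0.159
[0.0014, -0.0205, -0.0001] turn 0.211
[0.0026, -0.0254, -0.0001] turn 0.263
[0.004, -0.0301, -0.0001] turn 0.316
[0.0057, -0.0348, -0.0001] turn 0.368
[0.0076, -0.0394, -0.0001] turn 0.421
[0.0097, -0.0439, -0.0001] turn 0.473
[0.0121, -0.0483, -0.0001] turn 0.525
```

Call:
servo_tool --grip '[0.36, 0.36, 0.36, 0.36, 0.36, 0.36, 0.36, 0.36, 0.36, 0.36]' --pt "-0.0005 -0.005 0" --pt "0 -0.01 0" --pt "0.0005 -0.0155 0" --pt "0.0014 -0.0205 0" --pt "0.0026 -0.0254 0" --pt "0.004 -0.03 0" --pt "0.0057 -0.0348 0" --pt "0.0076 -0.0394 0" --pt "0.0097 -0.0439 0" --pt "0.012 -0.0483 0" --turn '[0.05, 0.1, 0.158, 0.211, 0.263, 0.316, 0.368, 0.421, 0.473, 0.525]'

```text
time_s: 13.52
tcp_pos: [0.4887, -0.1618, 0.0743]
eef_rot: [180.0, 0.0, -178.2]
contact_force: [-0.5, 2.3, -1.6]
gripper_width: 0.0279
```

```bash
python3 - <<'E'
from h import *
mv(arc(np.linspace(1.9,-28.1,11)[1:],z=.072,dyaw=-180))
im,d=capture('side'); cv2.imwrite('pics/side11.png',cv2.resize(im[115:265,190:340],None,fx=4,fy=4))
E
```

```text
t 13.52 at [ 0.4887 -0.1618  0.0743] [ 1.7997e+02  4.0000e-02 -1.7825e+02] w 0.0279 F [-0.5  2.3 -1.6]
[0.0019, -0.005, 0.0023] turn 0.05
[0.0022, -0.0099, 0.0023] turn 0.102
[0.0029, -0.0149, 0.0023] turn 0.155
[0.0038, -0.0198, 0.0023] turn 0.207
[0.0049, -0.0246, 0.0023] turn 0.259
[0.0063, -0.0294, 0.0023] turn 0.312
[0.008, -0.0341, 0.0023] turn 0.364
[0.0099, -0.0387, 0.0023] turn 0.416
[0.012, -0.0432, 0.0023] turn 0.469
[0.0144, -0.0475, 0.0023] turn 0.521
```

View pics/side11.png

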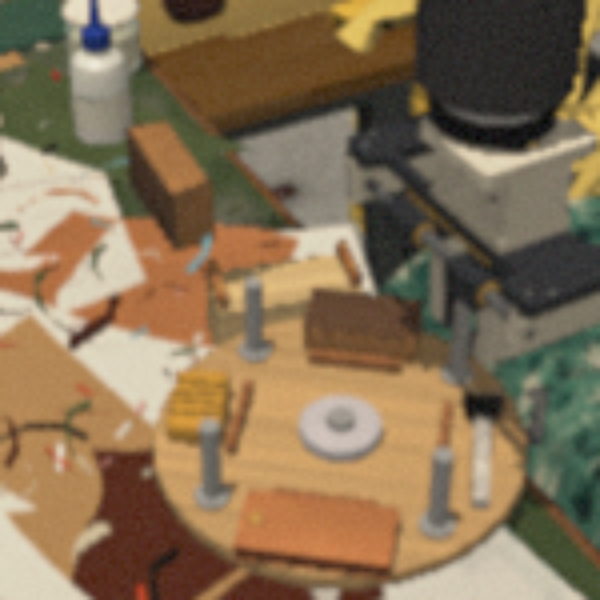

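The disc is turning with the block in place and clear of the step, at 2.3 N. I'll continue.

Call:
servo_tool --grip '[0.36, 0.36, 0.36, 0.36, 0.36, 0.36, 0.36, 0.36, 0.36, 0.36]' --pt "0 -0.005 0.001" --pt "0.001 -0.01 0.001" --pt "0.0015 -0.015 0.001" --pt "0.0025 -0.02 0.001" --pt "0.004 -0.0248 0.001" --pt "0.0053 -0.0295 0.001" --pt "0.007 -0.0342 0.001" --pt "0.009 -0.0388 0.001" --pt "0.0115 -0.0432 0.001" --pt "0.014 -0.0475 0.001" --turn '[0.05, 0.102, 0.155, 0.207, 0.259, 0.312, 0.364, 0.416, 0.469, 0.521]'

```text
time_s: 14.4
tcp_pos: [0.4764, -0.2101, 0.0734]
eef_rot: [180.0, 0.1, 152.0]
contact_force: [-0.3, -0.4, 0.7]
gripper_width: 0.0281
```

```bash
python3 - <<'E'
from h import *
mv(arc(np.linspace(-28.1,-58.1,11)[1:],z=.072,dyaw=-180))
E
```

```text
t 14.4 at [ 0.4764 -0.2101  0.0734] [1.7998e+02 6.0000e-02 1.5197e+02] w 0.0281 F [-0.3 -0.4  0.7]
[0.0008, -0.0049, 0.0014] turn 0.054
[0.0012, -0.0099, 0.0014] turn 0.106
[0.0019, -0.0148, 0.0014] turn 0.158
[0.0028, -0.0197, 0.0014] turn 0.211
[0.004, -0.0245, 0.0014] turn 0.263
[0.0054, -0.0293, 0.0014] turn 0.315
[0.0071, -0.034, 0.0014] turn 0.368
[0.009, -0.0386, 0.0014] turn 0.42
[0.0111, -0.0431, 0.0014] turn 0.472
[0.0135, -0.0474, 0.0014] turn 0.525
```

Call:
servo_tool --grip '[0.36, 0.36, 0.36, 0.36, 0.36, 0.36, 0.36, 0.36, 0.36, 0.36]' --pt "0.0005 -0.005 0.001" --pt "0.001 -0.01 0.001" --pt "0.0018 -0.015 0.001" --pt "0.0028 -0.0197 0.001" --pt "0.004 -0.0245 0.001" --pt "0.0054 -0.0293 0.001" --pt "0.007 -0.034 0.001" --pt "0.009 -0.0386 0.001" --pt "0.011 -0.0431 0.001" --pt "0.0135 -0.0474 0.001" --turn '[0.054, 0.106, 0.158, 0.211, 0.263, 0.315, 0.368, 0.42, 0.472, 0.525]'

```text
time_s: 15.23
tcp_pos: [0.4421, -0.2457, 0.0724]
eef_rot: [180.0, 0.0, 121.9]
contact_force: [0.8, -0.0, 0.3]
gripper_width: 0.0281
```

Call:
servo_tool --grip '[0.36, 0.36, 0.36, 0.36, 0.3, 0.2, 0.1, 0.1]' --pt "0 0 0" --pt "0 0 0" --pt "0 0 0" --pt "0 0 0" --pt "0 0 0" --pt "0 0 0" --pt "0 0 0" --pt "0 0 0" --turn '[0, 0, 0, 0, 0, 0, 0, 0]'

```text
time_s: 15.9
tcp_pos: [0.4418, -0.2456, 0.0715]
eef_rot: [-180.0, -0.0, 121.9]
contact_force: [-0.2, -0.5, 0.2]
gripper_width: 0.0386
```

```bash
python3 - <<'E'
from h import *
mv(arc([-58.1],z=.072,dyaw=-180))
c=calibration('wrist');im,d=capture('wrist'); cv2.imwrite('pics/wrist12.png',im)
im,d=capture('side'); cv2.imwrite('pics/side12.png',cv2.resize(im[115:265,190:340],None,fx=4,fy=4))
E
```

```text
t 15.9 at [ 0.4418 -0.2456  0.0715] [-179.99   -0.    121.91] w 0.0386 F [-0.2 -0.5  0.2]
[-0.0002, 0.0003, -0.0005] turn 0.0
```

View pics/side12.png

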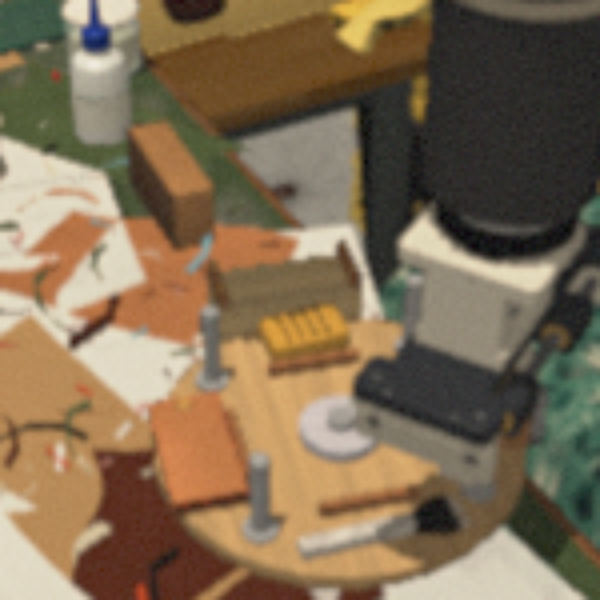

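View pics/wrist12.png

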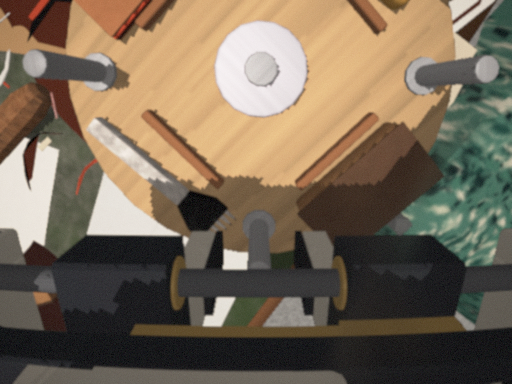

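The loaded bay is at the pointer, with the block at (370,185) in the wrist view. The peg at (260,225) is free between the fingers. I'll lift off.

Call:
servo_tool --grip '[0.1, 0.1, 0.1, 0.1, 0.1, 0.1, 0.1, 0.1, 0.1, 0.1]' --pt "0 0 -0.015" --pt "0 0 -0.04" --pt "0 0 -0.07" --pt "0 0 -0.1" --pt "0 0 -0.13" --pt "0 0 -0.15" --pt "0 0.03 -0.15" --pt "0 0.07 -0.15" --pt "0 0.1 -0.15" --pt "0 0.1 -0.15" --turn '[0, 0, 0, 0, 0, 0, 0, 0, 0, 0]'

```text
time_s: 16.83
tcp_pos: [0.5305, -0.1908, 0.2212]
eef_rot: [180.0, 0.0, 122.0]
contact_force: [0.3, -0.4, -0.3]
gripper_width: 0.0393
```

```bash
cat > chk.py <<'E'
from h import *
import sys
n=sys.argv[1]
mv([])
im,d=capture('side'); cv2.imwrite(f'pics/side{n}.png',cv2.resize(im[115:265,190:340],None,fx=4,fy=4))
c=calibration('top'); im,d=capture('top'); cv2.imwrite(f'pics/top{n}.png',cv2.resize(im[140:240,200:340],None,fx=4.5,fy=4.5))
v,u=np.mgrid[0:384,0:512]; o,dr=ray('top',np.c_[u.ravel(),v.ravel()],c)
P=(o+dr*d.ravel()[:,None]).reshape(384,512,3);Z=P[...,2]
for p in [(272.4,160.5),(315.5,170.1),(262.7,203.5),(306.1,213.4)]:
    m=(abs(u-p[0])<8)&(abs(v-p[1])<8)&(Z>.08)&(Z<.105)
    if m.any(): q=np.median(P[m],0); e=q[:2]-A; print('peg',m.sum(),q.round(3),np.degrees(np.arctan2(e[1],e[0])).round(1))
e=P[...,:2]-A; f=np.radians(-13.5); rr=e@[np.cos(f),np.sin(f)]; t=e@[-np.sin(f),np.cos(f)]
m=(Z>.054)&(Z<.07)&(rr>.055)&(rr<.13)&(abs(t)<.06)
print('block',m.sum(),'z',np.percentile(Z[m],[2,50,98]).round(4),'r',rr[m].mean().round(4),np.percentile(rr[m],[1,99]).round(4),'t',t[m].mean().round(4),np.percentile(t[m],[1,99]).round(4))
E
python3 chk.py 13
```

```text
t 16.83 at [ 0.5305 -0.1908  0.2212] [1.7995e+02 4.0000e-02 1.2201e+02] w 0.0393 F [ 0.3 -0.4 -0.3]
peg 14 [ 0.474 -0.117  0.095] 30.2
peg 14 [ 0.441 -0.245  0.094] -58.5
peg 13 [ 0.345 -0.085  0.095] 120.7
peg 16 [ 0.312 -0.213  0.097] -149.0
block 324 z [0.0565 0.0609 0.065 ] r 0.0929 [0.0729 0.1134] t -0.0036 [-0.0408  0.0336]
```

View pics/top13.png

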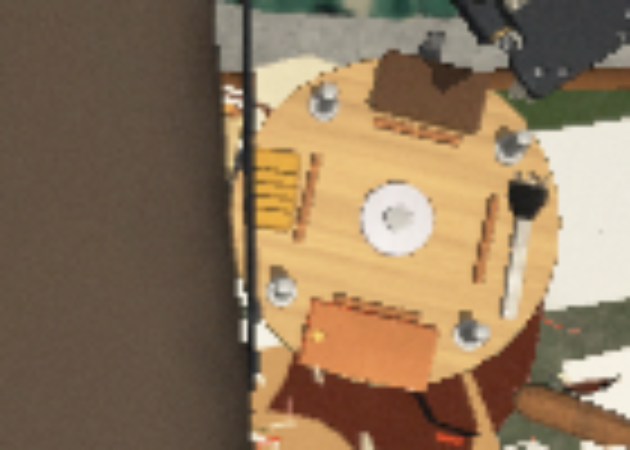

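View pics/side13.png

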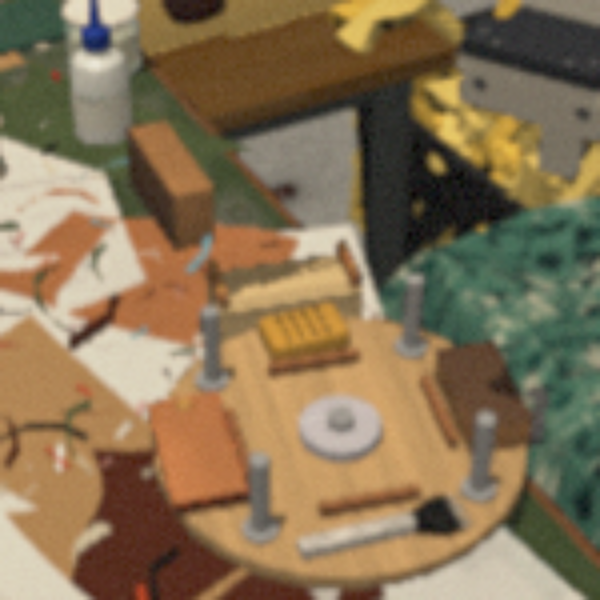

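Call:
servo_tool --grip '[0.1, 0.1, 0.1, 0.1, 0.1, 0.1, 0.1, 0.1, 0.1, 0.1]' --pt "0 0 0" --pt "0 0 0" --pt "0 0 0" --pt "0 0 0" --pt "0 0 0" --pt "0 0 0" --pt "0 0 0" --pt "0 0 0" --pt "0 0 0" --pt "0 0 0" --turn '[0, 0, 0, 0, 0, 0, 0, 0, 0, 0]'

```text
time_s: 17.77
tcp_pos: [0.5267, -0.1928, 0.2215]
eef_rot: [-180.0, -0.0, 121.9]
contact_force: [-0.4, 0.5, -0.3]
gripper_width: 0.0394
```

Call:
servo_tool --grip '[0.1, 0.1, 0.1, 0.1, 0.1, 0.1, 0.1, 0.1, 0.1, 0.1]' --pt "0 0 0" --pt "0 0 0" --pt "0 0 0" --pt "0 0 0" --pt "0 0 0" --pt "0 0 0" --pt "0 0 0" --pt "0 0 0" --pt "0 0 0" --pt "0 0 0" --turn '[0, 0, 0, 0, 0, 0, 0, 0, 0, 0]'

```text
time_s: 18.6
tcp_pos: [0.5267, -0.1928, 0.2216]
eef_rot: [-180.0, 0.0, 121.9]
contact_force: [0.8, -0.3, -0.1]
gripper_width: 0.0394
```

```bash
python3 chk.py 14
```

```text
t 18.6 at [ 0.5267 -0.1928  0.2216] [-180.      0.    121.89] w 0.0394 F [ 0.8 -0.3 -0.1]
peg 15 [ 0.474 -0.117  0.094] 30.3
peg 14 [ 0.442 -0.246  0.095] -58.4
peg 13 [ 0.345 -0.085  0.094] 120.5
peg 15 [ 0.311 -0.213  0.095] -149.3
block 325 z [0.056  0.0611 0.0653] r 0.0927 [0.0724 0.1136] t -0.0036 [-0.0405  0.0337]
```

The disc has not moved between the two checks. The block's top is at z = 0.061 (flat), at radius 0.093, 4 mm off the bay's middle line. I'll hand in.

```bash
python3 -c "
from h import *
print(order.close_job())"
```

```text
the job is handed in; nothing more can be done
None
```

The job is handed in at about 18.7 s; no verdict was reported. I turned the carousel 90° counter-clockwise by a far-side peg held loosely between the fingers, so the empty bay stood at the step. I then pushed the block low over the edge, and it tumbled flat into the bay, abrasive side up. Last, I turned the loaded bay back 90° clockwise to the pointer with the peg held the same way, and lifted clear.

**Last checks:**
- **Block:** It lies flat with its dark face up and its top at z = 0.061. Its centre is 93 mm from the axis and about 4 mm off the bay's middle line.
- **Carousel:** It was at rest, with the peg angles the same in two looks 1.8 s apart. They average about 1° clockwise of where I first measured this detent, well inside the 5° allowed.
- **Robot and bottle:** The gripper was clear at z = 0.22 m. The bottle looks unmoved in the side picture, though I did not re-measure its position.

No check failed or disagreed.

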